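# Release a carved doll's arm from the rocking hold-down and tray it

## Task

Press the red paddle of the hold-down clamp down, firmly but without forcing it, until the arm comes to rest on the rubber-capped stop underneath and the clamp's foot has tipped up off the carved doll's arm. Then lift the doll's arm out of its cradle, clear of the foot and without knocking it, and set it down, not dropped, flat and lengthwise on the cork in the tray's empty place. Leave the clamp tipped open and everything else as it is.

Things in the scene. Friction and masses are not known exactly. Their poses are not given: they have to be found in the camera images.
- holddown: Brown wooden carving board 335 x 130 x 18 mm on the bench, with a steel clevis carrying the rocking hold-down arm. Origin on the bench top under the pivot; x along board and arm, from red paddle (-x) to rubber foot (+x), z up. Board spans x -135 to 200. Clevis: x -22 to 22, up to 107 mm high, 40 mm wide, with a black knob on its -y side reaching y -37.
- cradle (a point): Cradle for the doll's arm, on the board. Point on the board's top at the cradle's closed end (the face of a 12 mm high end fence), 62 mm from the pivot; axes as the board's. Two rails 10 mm high run from here 70 mm along +x, 44 mm apart. Lift the doll's arm over 12 mm to clear them.
- rocker: Steel arm of the hold-down, 24 wide, 12 mm thick, on a stiff friction pivot. Origin on the pivot, 85 mm above the bench; x towards the foot, z up. Level at the start, foot on the doll's arm. About 3 to 4 N at the paddle tips it: paddle down, foot up. It stays where left. It meets its rubber stop after 0.25 to 0.48 rad (not reported). Over 20 N from the fingers strains the pivot.
- paddle: Red plastic press paddle on the arm's -x end, 50 (along the arm) x 36 x 15 mm. Origin at the centre of its top face, 98 mm from the pivot, 94 mm above the bench at the start; axes as the rocker's. It goes down 23 to 46 mm before the arm meets the stop. Home on the stop means at least 5 N bearing on it, which takes 7 to 8 N in all at the paddle; 10 to 12 N is ample.
- stop: Steel stop under the paddle end of the arm, with a black rubber-capped screw. Origin on the board's top (18 mm above the bench), on the screw's axis, 62 mm from the pivot. The rubber cap's top stands 25 to 40 mm above this origin, set differently each time and not reported; the rubber yields 1 to 2 mm under 20 N.
- foot (a point): Centre of the underside of the black rubber foot (24 mm across) under the clamp's nose, 90 mm from the pivot; 50 mm above the bench at the start, 73 to 97 mm with the arm on its stop.
- blank: Pale carved wooden doll's arm, 176 mm long, 75 to 155 g, lying in the cradle under the foot, hand pointing away from the clevis. Origin at mid-length on its underside; x towards the hand, z up. Upper block x -88 to -18, 34 wide, 32 high; forearm x -20 to 32, 28 wide, 28 high; hand x 32 to 88, 32 wide, 14 thick, underside 8 mm up. Centre of mass near x -25.
- grip (a point): Point on the top of the pale doll's forearm, 10 mm from its middle towards the hand, 28 mm above its underside: the place to grip, from above across its 28 mm width, clear of the raised nose. From the cradle: lift over 12 mm, draw out 85 mm along the doll arm's +x to pass the foot, then raise.
- tray: Plywood tray 230 x 240 mm, 20 mm high, 5 mm walls and floor, fixed; two dividers along its x make three places side by side in y, each 220 x 73 mm, 78 mm apart. Origin under its centre, x along the places.
- liner: Cork strip 200 x 62 x 3 mm on the floor of the tray's one empty place. Origin under its centre (5 mm above the bench), x along the place; its top is 3 mm above the origin. The pale doll's arm goes here, either way round.
- part_b: Finished doll's arm of the same shape and size as the pale one, in another place of the tray. Same origin and axes. Leave alone.
- part_c: Finished doll's arm of darker wood, same shape, in the third place. Leave alone.
- mallet: Wooden mallet lying on the bench, left side. Leave alone.
- glue_bottle: White bottle 140 mm high at the back, middle. Leave alone.
- paint_jar: Small amber jar with red lid on the right of the bench. Leave alone.
- knife: Orange-handled knife on the right of the bench. Leave alone.
Not all that is in view belongs to the job. Leave any yellow look-alike of the blank alone.

How it is judged:
On the way, in this order (a step that is already met when the one before it is completed fails the run):
1. the red paddle is pressed until the arm bears on the rubber stop (over 5 N) with the foot tipped up (contact force between the fingers and paddle above 3 N and contact force between rocker and stop above 5 N and z of foot in the frame of holddown above 0.066 m), for 0.3 s.
2. the doll's arm is held by the fingers and lifted well clear of the cradle (over 60 mm above the bench) (contact force between the fingers and blank above 1 N and z of blank in the frame of holddown above 0.06 m), for 0.1 s.
At the end, for the whole second after the job is handed in: The pale doll's arm lies flat (within 0.12 rad) and at rest on the cork of the empty place, its middle within 22 mm of the cork's middle along and across, within 0.2 rad of lengthwise, either way round; the hold-down stays tipped open, its foot more than 66 mm above the bench (x of blank in the frame of liner between -0.022 and 0.022 m and y of blank in the frame of liner between -0.022 and 0.022 m and z of blank in the frame of liner below 0.009 m and angle between the x axis of blank and the x axis of liner, either way round below 0.2 rad and angle between blank's own z axis and vertical below 0.12 rad and linear speed of blank below 0.02 m/s and z of foot in the frame of holddown above 0.066 m); the robot touches nothing.
It fails at once if the paddle or arm of the hold-down is forced: over 20 N from the fingers (contact force between the fingers and rocker above 20 N).
It fails at once if the doll's arm is pulled out or shoved before the foot is up (moved over 20 mm with the foot under 60 mm) (distance of blank from where it was at the start of the episode above 0.02 m and z of foot in the frame of holddown below 0.06 m).
It fails at once if the doll's arm is jammed against the hold-down arm or foot with over 8 N (contact force between rocker and blank above 8 N).
It fails at once if the doll's arm is dropped (falls over 0.45 m/s out of the fingers) (linear speed of blank above 0.45 m/s and contact force between the fingers and blank below 0.1 N).
It fails at once if something else is disturbed: a finished arm in the tray moved over 12 mm, or a thing on the bench over 20 mm (distance of any of part_b, part_c from where it was at the start of the episode above 0.012 m or distance of any of mallet, glue_bottle, paint_jar, knife from where it was at the start of the episode above 0.02 m).
It also fails if it takes over 56 s, if anything falls off the work surface, if the arm or the gripper's body presses on something with over 40 N, if the wrist force passes 120 N, or if a joint passes its speed limit or range.

## Robot

A 6-joint arm with a two-finger parallel gripper is mounted at the origin on the work surface. World frame = base frame: x ahead of the robot, y to its left, z up, the work surface at z = 0. Lengths are in m, angles in rad, forces in N, time in s.
With the tool pointing down it reaches from about 0.225 to 0.875 m from the base axis. Payload 3.4 kg.
Tool frame: the origin (TCP) lies at the very end of the fingers, on their centre line; the grasp point (between the pads) lies 19 mm behind it; z points along the fingers, y is the line along which they close (so a half turn about z gives the same grasp; the last joint's range is limited). The gripper opens to 85 mm and grips with 20 to 120 N. Pads are 22 mm wide; open, the fingers measure 114 mm over their backs; the gripper's body (76 mm by 85 mm) begins 54 mm behind the grasp point. The pads swing forward as they close: fully open they stand 13 mm farther back than shut.
Start: joints at [1.093, 0.276, 1.505, -0, 1.361, -0.121], TCP at [0.201, 0.539, 0.231] pointing down, gripper open.
Joint ranges: [-2.89, 2.89], [-0.75, 2.08], [0.22, 2.7], [-1.18, 4.32], [0.11, 2.71], [-2.7, 2.7]. Speed limits (rad/s): [2.57, 2.57, 3.14, 3.14, 3.14, 3.14].

## Interface

Orientations are given as a unit quaternion [w, x, y, z].
In Python, from rig import readout, vision, manip gives the robot as it stands.
- The arm moves only by the shell command python3 -m handwheel 'ROWS' [FORCE]. ROWS is JSON, a list of rows, each a list of 3 entries, a list of its own where there are three numbers: the shift along the tool's x, y, z in mm, then the turn, a rotation vector about the tool's x, y, z in units of 6 degrees (1.0 is 6 degrees), then the closure, from -1 (fully open) to 1 (shut), so that 0 is half open. A call has 1 to 20 rows; each row shifts and turns the commanded pose from where the row before left it, along the tool's axes as they then stand; what a row does not reach is not made up. A row lasts 1/8 s, in which the tool goes at most 62.5 mm and 10.7 degrees, less where a joint would pass 70% of its speed; a pose out of reach is approached as far as the arm can. A call is refused whole if a number of a shift passes 62.5 or a number of a turn 1, either way. A call with a gripper value outside its range is refused whole. The fingers move at their own pace and stop on an object; FORCE is the grip in N (left out, the last holds). Time passes only in rows, so rows that do not move let the fingers close. It gives the time, the measured TCP pose, the force, the opening and the grip force at its end, in the units of the state.
- readout.get_state(): the state, without advancing time (a new reading comes with each control period).
- vision.get_image(name): name is "scene" or "top" or "wrist"; returns the picture (384x512x3 uint8, blue, green, red); there is no depth.
- vision.camera_params(name): a dict with "intrinsics" (3x3 intrinsics, pixels), "dist" ([k1, k2, p1, p2, k3] as OpenCV has them; the pictures are not rectified), "rvec" (rotation vector, rad) and "tvec" (3), from world to camera coordinates, as OpenCV has them; the wrist camera has in their place "hand_eye" (4x4, takes a point from camera to tool coordinates, whose origin is the TCP and whose axes are the flange's). Camera axes: x right, y down, z forward; pixel columns grow to the right and rows downward; lengths in m; the calibration is good to about 2 mm. A picture is of the moment at which its call begins: read the wrist's pose just before it. camera_params takes no time and is no camera call.
- manip.sign_off(): hands the job in; it is judged then, once.
The state is a dict: "clock": time; "qpos": joint angles; "qd": joint speeds; "effort": joint torques, N m; "position": TCP position; "ee_rot": TCP orientation; "contact_force": force on the tool from outside, world axes, zero at the start; "moment": the same for the moment, N m; "width": finger opening in m; "gripper_force": force on a finger pad.
Only numpy, scipy, OpenCV 4.12 (cv2) and the standard library are available. Lean on these libraries where they do the work, as an engineer would, in place of code of your own. Each camera call takes 0.05 s, during which the arm holds its last target. There are 200 camera calls.

## Working session

There is one attempt and no reset: what is moved stays moved. The work goes in short steps, Python scripts to look and compute and a shell command to move; the robot and the scene stay as the last step left them, time stands still between calls to the robot, and variables do not carry over. Pictures are saved under pics/ and viewed, at most 10 in all, crops included, and the job is handed in when it is done.

```bash
mkdir -p pics; cat > h.py <<'E'
import numpy as np, cv2
from rig import readout, vision, manip
from scipy.spatial.transform import Rotation as R
def save(n,f,crop=None,k=1):
    im=vision.get_image(n)
    cv2.imwrite('pics/raw_'+f,im)
    if crop: x0,y0,x1,y1=crop; im=im[y0:y1,x0:x1]
    cv2.imwrite('pics/'+f,cv2.resize(im,None,fx=k,fy=k,interpolation=cv2.INTER_CUBIC))
def ray(n,uv,st=None):
    p=vision.camera_params(n)
    u=cv2.undistortPoints(np.array([[uv]],float),np.array(p['intrinsics']),np.array(p['dist']))[0,0]
    d=np.array([u[0],u[1],1.])
    if n=='wrist':
        H=np.array(p['hand_eye']); q=st['ee_rot']; Rt=R.from_quat([q[1],q[2],q[3],q[0]]).as_matrix()
        return Rt@H[:3,3]+np.array(st['position']), Rt@H[:3,:3]@d
    M=cv2.Rodrigues(np.array(p['rvec'],float))[0]; t=np.array(p['tvec'],float).ravel()
    return -M.T@t, M.T@d
def onz(n,uv,z,st=None):
    o,d=ray(n,uv,st); return o+d*(z-o[2])/d[2]
def tri(rays):
    A=np.zeros((3,3));b=np.zeros(3)
    for o,d in rays:
        d=d/np.linalg.norm(d);P=np.eye(3)-np.outer(d,d);A+=P;b+=P@o
    X=np.linalg.solve(A,b)
    return X,[np.linalg.norm(np.cross(X-o,d/np.linalg.norm(d))) for o,d in rays]
E
python3 - <<'E'
from h import *
np.set_printoptions(precision=4,suppress=True)
save('top','top.png',k=1.56);save('scene','scene.png',k=1.56)
s=readout.get_state();print(s)
print(vision.camera_params('wrist'))
for n in('top','scene'):print(ray(n,(256,192)))
E
```

```text
{'clock': 0.1, 'qpos': array([ 1.093 ,  0.2765,  1.506 , -0.    ,  1.3607, -0.121 ]), 'qd': array([ 0.0005, -0.0007, -0.0042, -0.0004,  0.0007,  0.0004]), 'effort': array([  0.0009, -41.7702, -24.6404,  -0.0003,   0.0058,   0.    ]), 'position': array([0.2006, 0.5383, 0.2305]), 'ee_rot': array([-0.0002,  0.1774,  0.9841, -0.0008]), 'contact_force': array([-0.4412, -0.2534,  0.4508]), 'moment': array([ 0.0328, -0.0302,  0.0235]), 'gripper_force': 0.0, 'width': 0.08521741329007049}
{'intrinsics': array([[312.3337,   0.    , 259.7208],
       [  0.    , 312.3337, 190.1171],
       [  0.    ,   0.    ,   1.    ]]), 'dist': array([-0.0341,  0.    ,  0.    ,  0.    ,  0.    ]), 'hand_eye': array([[-0.0002, -0.9623, -0.2719,  0.069 ],
       [ 1.    , -0.0002,  0.0002,  0.0006],
       [-0.0002, -0.2719,  0.9623, -0.1427],
       [ 0.    ,  0.    ,  0.    ,  1.    ]])}
(array([0.4672, 0.0415, 1.3134]), array([ 0.0513, -0.0027, -0.9988]))
(array([ 1.2027, -0.6722,  1.0225]), array([-0.4963,  0.5422, -0.6782]))
```

View pics/top.png

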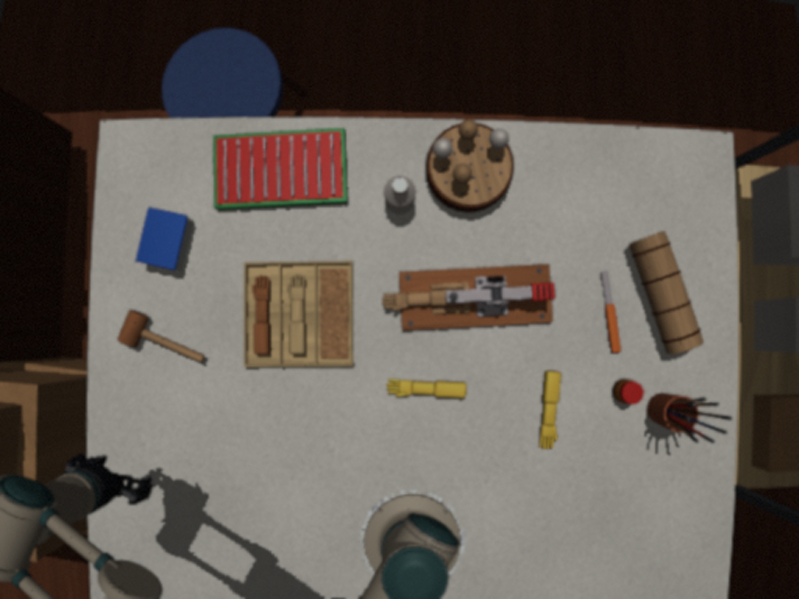

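View pics/scene.png

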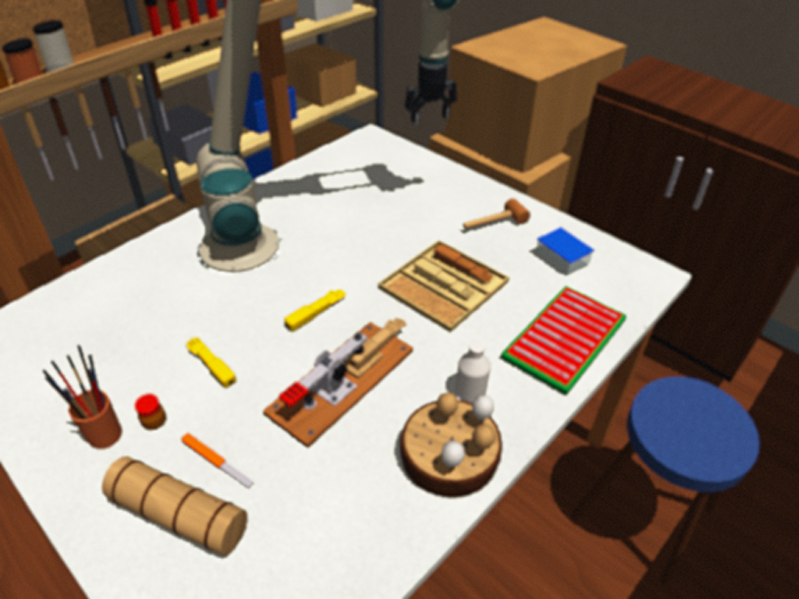

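The top view shows the rocker running from the red paddle at about (542,291) to its foot near (445,297), with the pale doll's arm's hand at (395,300). The cork in the tray's empty place is at (335,315). The scene view agrees: paddle (292,393), pale hand (395,330), cork (425,300).

What could be taken for the blank, in enlarged top pixels:
- pale arm in the cradle (420,299)
- finished pale arm in the tray (297,315)
- dark arm in the tray (262,315)
- yellow arms (427,389) and (550,410)

I choose the cradle arm and check it in a close crop.

```bash
python3 - <<'E'
from h import *
a=cv2.imread('pics/raw_top.png')[160:245,150:365]; b=cv2.imread('pics/raw_scene.png')[150:290,165:335]
a=cv2.resize(a,None,fx=3.7,fy=3.7,interpolation=cv2.INTER_CUBIC); cv2.imwrite('pics/a.png',a)
cv2.imwrite('pics/b.png',cv2.resize(b,None,fx=4.2,fy=4.2,interpolation=cv2.INTER_CUBIC))
E
```

```text
(no output)
```

View pics/a.png

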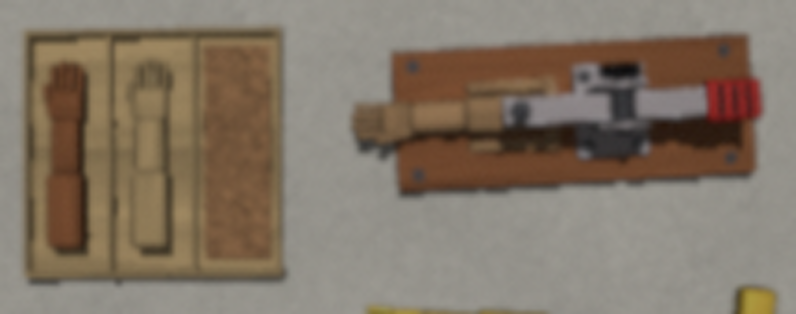

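View pics/b.png

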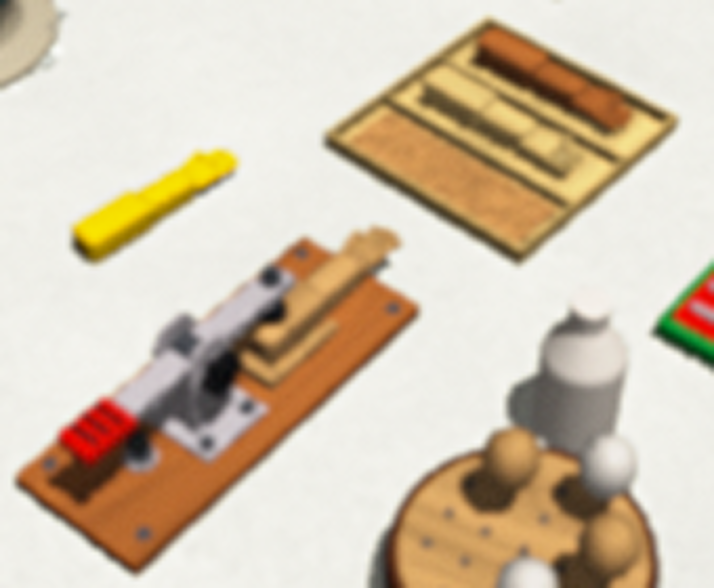

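The crops confirm the choice. In crop a the pale arm lies under the steel rocker: hand tip (353,120), forearm x 413–468, upper block to about 503. The paddle's centre is at (735,100) and the cork's corners are (205,45), (271,45), (270,258), (205,258). In crop b the paddle top centre is (98,430) and the black-capped stop is near (140,445).

```bash
python3 - <<'E'
from h import *
np.set_printoptions(precision=4,suppress=True)
A=lambda u,v:(150+(u+.5)/3.7-.5,160+(v+.5)/3.7-.5)
B=lambda u,v:(165+(u+.5)/4.2-.5,150+(v+.5)/4.2-.5)
print('board',[onz('top',A(*p),.018)[:2] for p in((391,51),(748,34),(755,173),(401,192))])
print('board sc',[onz('scene',B(*p),.018)[:2] for p in((305,238),(418,308),(135,570),(18,480))])
print('paddle',tri([ray('top',A(735,100)),ray('scene',B(98,430))]))
print('cork',[onz('top',A(*p),.008)[:2] for p in((205,45),(271,45),(270,258),(205,258))])
print('cork sc',[onz('scene',B(*p),.008)[:2] for p in((328,140),(388,103),(567,207),(517,258))])
print('cork centre tri',tri([ray('top',A(238,152)),ray('scene',B(450,178))]))
print('handtip top',onz('top',A(353,120),.018+.022),'fore ends',onz('top',A(413,117),.046),onz('top',A(468,114),.046))
print('foretri',tri([ray('top',A(468,114)),ray('scene',B(300,300))]))
E
```

```text
board [array([0.5972, 0.0413]), array([ 0.6189, -0.2908]), array([ 0.4896, -0.2979]), array([0.4674, 0.0301])]
board sc [array([0.4703, 0.0288]), array([0.5956, 0.035 ]), array([ 0.6206, -0.2943]), array([ 0.4965, -0.3026])]
paddle (array([ 0.5523, -0.261 ,  0.0887]), [np.float64(0.0002045912865681637), np.float64(0.00020459128656818683)])
cork [array([0.6013, 0.2146]), array([0.6021, 0.153 ]), array([0.4044, 0.1503]), array([0.4033, 0.2106])]
cork sc [array([0.3876, 0.1413]), array([0.3917, 0.2183]), array([0.6037, 0.2234]), array([0.612 , 0.1438])]
cork centre tri (array([0.5021, 0.1819, 0.006 ]), [np.float64(8.800421871349337e-05), np.float64(8.800421871356712e-05)])
handtip top [0.5318 0.0747 0.04  ] fore ends [0.535  0.0206 0.046 ] [ 0.5385 -0.029   0.046 ]
foretri (array([ 0.5352, -0.0335,  0.0365]), [np.float64(0.005545491744470176), np.float64(0.005545491744469955)])
```

```bash
T='[0,0,0],[0,0,1],1'; python3 -m handwheel '[[[0,0,0],[0,0,1],1],[[0,0,0],[0,0,1],1],[[0,0,0],[0,0,1],1],[[0,0,0],[0,0,1],1],[[0,0,0],[0,0,1],1],[[0,0,0],[0,0,1],1],[[0,0,0],[0,0,1],1],[[0,0,0],[0,0,1],1],[[0,0,0],[0,0,1],1],[[0,0,0],[0,0,1],1],[[0,0,0],[0,0,0.95],1],[[0,0,0],[0,0,0],1]]'
python3 -m handwheel '[[[-54.5,19.8,0],[0,0,0],1],[[-54.5,19.8,0],[0,0,0],1],[[-54.5,19.8,0],[0,0,0],1],[[-54.5,19.8,0],[0,0,0],1],[[-54.5,19.8,0],[0,0,0],1],[[-54.5,19.8,0],[0,0,0],1],[[-54.5,19.8,0],[0,0,0],1],[[-54.5,19.8,0],[0,0,0],1],[[-54.5,19.8,0],[0,0,0],1],[[-54.5,19.8,0],[0,0,0],1],[[-54.5,19.8,0],[0,0,0],1],[[-54.5,19.8,0],[0,0,0],1],[[0,0,0],[0,0,0],1],[[0,0,0],[0,0,0],1]]'
python3 - <<'E'
from h import *
np.set_printoptions(precision=4,suppress=True)
p=vision.camera_params('scene'); c=np.array([0.5494,-0.2237])
for z in(.018,.043,.058):
    q=cv2.projectPoints(np.array([[*c,z]]),np.array(p['rvec'],float),np.array(p['tvec'],float),np.array(p['intrinsics']),np.array(p['dist']))[0].ravel()
    print(z,q,(q-[165,150])*4.2)
s=readout.get_state();print(s['clock'],s['position'],s['ee_rot'],s['qpos'])
save('wrist','w1.png',k=1.5)
E
```

```text
clock: 1.6
position: [0.2007, 0.5386, 0.2309]
ee_rot: [0.0, 0.682, 0.731, -0.0]
contact_force: [-0.7, 0.6, -0.8]
width: -0.0004
gripper_force: 0.0
clock: 3.35
position: [0.4813, -0.0973, 0.2308]
ee_rot: [-0.001, 0.683, 0.731, -0.0]
contact_force: [-0.3, -0.5, 0.1]
width: -0.0004
gripper_force: 0.0
0.018 [198.7846 258.8125] [141.8954 457.0124]
0.043 [198.0459 253.9076] [138.7928 436.4117]
0.058 [197.5935 250.8956] [136.8928 423.7616]
3.35 [ 0.4813 -0.0973  0.2308] [-0.001   0.6829  0.7306 -0.    ] [-0.3419  0.1502  1.6741  0.0008  1.3192 -0.4095]
```

View pics/w1.png

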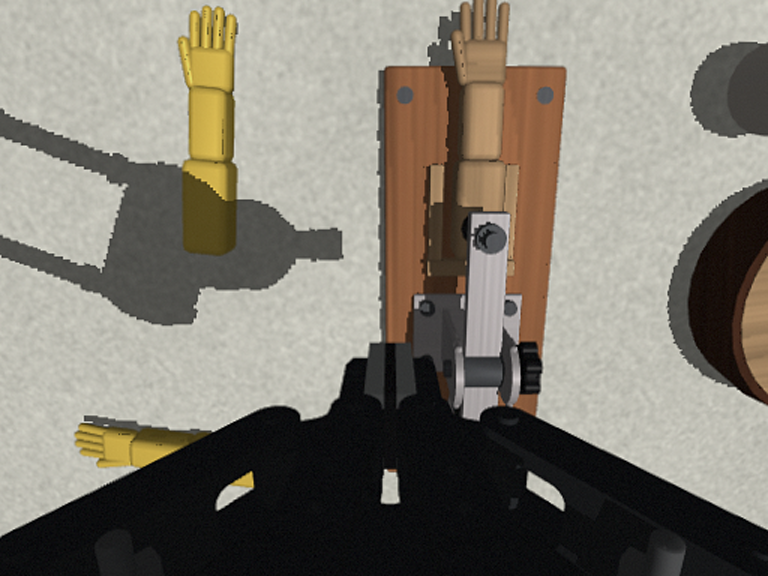

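The wrist view shows the cradle arm clearly: its hand starts at v≈82, its upper block at v≈158, and its centreline is u≈483. The pivot bar is at (487,372) and the foot's screw at (489,237).

```bash
python3 - <<'E'
from h import *
np.set_printoptions(precision=4,suppress=True)
s=readout.get_state(); W=lambda u,v:((u+.5)/1.5-.5,(v+.5)/1.5-.5)
for n,p,z in(('handstart',(484,82),.046),('blockstart',(482,158),.046),('grip',(483,114),.046),('pivot',(487,372),.085),('nose',(489,213),.091),('bcorner',(385,67),.018),('bcorner2',(565,67),.018)):
    print(n,onz('wrist',W(*p),z,s))
A=lambda u,v:(150+(u+.5)/3.7-.5,160+(v+.5)/3.7-.5)
print('tri forearm/block edge',tri([ray('top',A(468,114)),ray('wrist',W(482,158),s)]), 'handstart',tri([ray('top',A(413,117)),ray('wrist',W(484,82),s)]))
E
```

```text
handstart [0.5346 0.0222 0.046 ]
blockstart [ 0.5389 -0.0258  0.046 ]
grip [0.5362 0.0024 0.046 ]
pivot [ 0.5518 -0.1648  0.085 ]
nose [ 0.5383 -0.0576  0.091 ]
bcorner [0.4689 0.0314 0.018 ]
bcorner2 [0.5955 0.0407 0.018 ]
tri forearm/block edge (array([ 0.5373, -0.0271,  0.0575]), [np.float64(0.0013777759326197186), np.float64(0.0013777759326196984)]) handstart (array([0.5342, 0.021 , 0.0511]), [np.float64(0.0006785798265730441), np.float64(0.0006785798265729617)])
```

```bash
python3 -m handwheel '[[[-41.2,15.1,0],[0,0,0],1],[[-41.2,15.1,0],[0,0,0],1],[[-41.2,15.1,0],[0,0,0],1],[[-41.2,15.1,0],[0,0,0],1],[[0,0,35],[0,0,0],1],[[0,0,35],[0,0,0],1],[[0,0,35],[0,0,0],1],[[0,0,15],[0,0,0],1],[[0,0,0],[0,0,0],1],[[0,0,0],[0,0,0],1]]'
python3 - <<'E'
from h import *
save('wrist','w2.png');save('scene','s2.png',(165,150,335,290),4)
print(readout.get_state()['contact_force'])
E
```

```text
clock: 4.65
position: [0.5543, -0.2582, 0.1129]
ee_rot: [0.001, 0.683, 0.731, 0.0]
contact_force: [0.3, -0.7, -0.6]
width: 0.0
gripper_force: 0.0
[-0.04618923 -0.17184912  0.54222667]
```

View pics/s2.png

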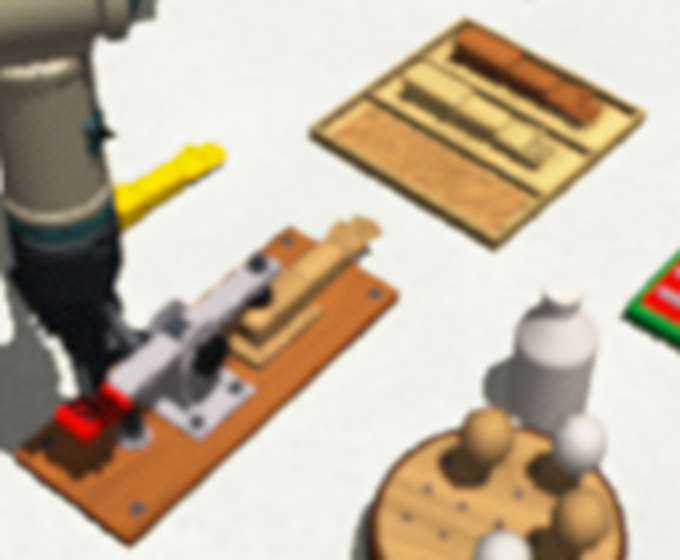

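The scene crop shows the closed fingers above the red paddle (paddle at (93,410), fingertips near (100,395)), so I'm going down.

```bash
python3 -m handwheel '[[[0,0,8],[0,0,0],1],[[0,0,5],[0,0,0],1],[[0,0,2],[0,0,0],1],[[0,0,2],[0,0,0],1],[[0,0,2],[0,0,0],1],[[0,0,2],[0,0,0],1]]'

```

```text
clock: 5.5
position: [0.5533, -0.2584, 0.0908]
ee_rot: [0.0, 0.683, 0.731, -0.0]
contact_force: [-1.1, -0.7, 4.0]
width: 0.0001
gripper_force: 2.2
```

```bash
python3 -m handwheel '[[[0,0,2],[0,0,0],1],[[0,0,2],[0,0,0],1],[[0,0,2],[0,0,0],1],[[0,0,2],[0,0,0],1],[[0,0,2],[0,0,0],1],[[0,0,2],[0,0,0],1],[[0,0,1],[0,0,0],1],[[0,0,1],[0,0,0],1],[[0,0,0],[0,0,0],1]]'

```

```text
clock: 6.62
position: [0.5533, -0.2581, 0.0761]
ee_rot: [-0.0, 0.683, 0.73, 0.0]
contact_force: [-1.9, -2.2, 3.5]
width: -0.0001
gripper_force: 1.6
```

```bash
python3 -m handwheel '[[[0,0,1],[0,0,0],1],[[0,0,0.5],[0,0,0],1]]'

```

```text
clock: 6.88
position: [0.5533, -0.2579, 0.0747]
ee_rot: [-0.0, 0.683, 0.73, 0.0]
contact_force: [-0.9, -1.4, 5.3]
width: 0.0003
gripper_force: 2.1
```

```bash
python3 -m handwheel '[[[0,0,0.5],[0,0,0],1],[[0,0,0.5],[0,0,0],1],[[0,0,0],[0,0,0],1]]'

```

```text
clock: 7.25
position: [0.5533, -0.2578, 0.0737]
ee_rot: [-0.0, 0.683, 0.73, 0.0]
contact_force: [-0.8, -1.8, 3.4]
width: -0.0002
gripper_force: 1.9
```

```bash
python3 -m handwheel '[[[0,0,0.5],[0,0,0],1],[[0,0,0.5],[0,0,0],1],[[0,0,0.5],[0,0,0],1],[[0,0,0],[0,0,0],1]]'

```

```text
clock: 7.75
position: [0.5532, -0.2577, 0.0722]
ee_rot: [-0.0, 0.683, 0.73, 0.0]
contact_force: [-0.5, 0.4, 3.9]
width: -0.0003
gripper_force: 1.8
```

```bash
python3 -m handwheel '[[[0,0,0.5],[0,0,0],1],[[0,0,0.5],[0,0,0],1],[[0,0,0.5],[0,0,0],1],[[0,0,0],[0,0,0],1]]'

```

```text
clock: 8.25
position: [0.5533, -0.2579, 0.0706]
ee_rot: [-0.0, 0.683, 0.731, 0.0]
contact_force: [-0.1, 1.6, 4.0]
width: 0.0001
gripper_force: 1.3
```

```bash
python3 -m handwheel '[[[0,0,0.5],[0,0,0],1],[[0,0,0.5],[0,0,0],1],[[0,0,0.5],[0,0,0],1],[[0,0,0],[0,0,0],1]]'

```

```text
clock: 8.75
position: [0.5533, -0.2581, 0.0692]
ee_rot: [0.0, 0.683, 0.731, 0.0]
contact_force: [-1.4, 1.7, 4.0]
width: 0.0
gripper_force: 1.5
```

```bash
python3 -m handwheel '[[[0,0,0.5],[0,0,0],1],[[0,0,0.5],[0,0,0],1],[[0,0,0.5],[0,0,0],1],[[0,0,0],[0,0,0],1]]'

```

```text
clock: 9.25
position: [0.5533, -0.2581, 0.0677]
ee_rot: [0.0, 0.683, 0.73, 0.0]
contact_force: [-1.0, 2.6, 3.9]
width: 0.0001
gripper_force: 1.7
```

```bash
python3 -m handwheel '[[[0,0,0.5],[0,0,0],1],[[0,0,0.5],[0,0,0],1],[[0,0,0.5],[0,0,0],1],[[0,0,0],[0,0,0],1]]'

```

```text
clock: 9.75
position: [0.5533, -0.2581, 0.0662]
ee_rot: [0.0, 0.683, 0.731, 0.0]
contact_force: [-0.2, 1.3, 4.0]
width: 0.0001
gripper_force: 1.7
```

```bash
python3 -m handwheel '[[[0,0,0.5],[0,0,0],1],[[0,0,0.5],[0,0,0],1],[[0,0,0.5],[0,0,0],1],[[0,0,0],[0,0,0],1]]'

```

```text
clock: 10.25
position: [0.5533, -0.2581, 0.0647]
ee_rot: [0.0, 0.683, 0.731, 0.0]
contact_force: [-0.5, 1.4, 3.8]
width: -0.0001
gripper_force: 1.7
```

```bash
python3 -m handwheel '[[[0,0,0.5],[0,0,0],1],[[0,0,0.5],[0,0,0],1],[[0,0,0.5],[0,0,0],1],[[0,0,0],[0,0,0],1]]'

```

```text
clock: 10.75
position: [0.5532, -0.2581, 0.0632]
ee_rot: [-0.0, 0.683, 0.731, 0.0]
contact_force: [-0.2, 2.2, 4.6]
width: 0.0001
gripper_force: 1.7
```

```bash
python3 -m handwheel '[[[0,0,0.5],[0,0,0],1],[[0,0,0.5],[0,0,0],1],[[0,0,0.5],[0,0,0],1],[[0,0,0],[0,0,0],1]]'

```

```text
clock: 11.25
position: [0.5532, -0.2581, 0.0617]
ee_rot: [-0.0, 0.683, 0.731, 0.0]
contact_force: [0.5, 1.8, 4.2]
width: -0.0
gripper_force: 1.6
```

```bash
python3 -m handwheel '[[[0,0,0.5],[0,0,0],1],[[0,0,0.5],[0,0,0],1],[[0,0,0.5],[0,0,0],1],[[0,0,0],[0,0,0],1]]'

```

```text
clock: 11.75
position: [0.5532, -0.2581, 0.0602]
ee_rot: [-0.0, 0.683, 0.73, 0.0]
contact_force: [-0.6, 1.3, 3.5]
width: 0.0
gripper_force: 1.7
```

```bash
python3 -m handwheel '[[[0,0,0.5],[0,0,0],1],[[0,0,0.5],[0,0,0],1],[[0,0,0.5],[0,0,0],1],[[0,0,0],[0,0,0],1]]'

```

```text
clock: 12.25
position: [0.5532, -0.2581, 0.0587]
ee_rot: [-0.0, 0.683, 0.731, 0.0]
contact_force: [0.5, 0.8, 4.1]
width: 0.0002
gripper_force: 1.7
```

```bash
python3 -m handwheel '[[[0,0,0.5],[0,0,0],1],[[0,0,0.5],[0,0,0],1],[[0,0,0.5],[0,0,0],1],[[0,0,0],[0,0,0],1]]'

```

```text
clock: 12.75
position: [0.5533, -0.2581, 0.0572]
ee_rot: [-0.0, 0.683, 0.731, 0.0]
contact_force: [0.8, 0.6, 4.4]
width: 0.0003
gripper_force: 1.6
```

```bash
python3 -m handwheel '[[[0,0,0.5],[0,0,0],1],[[0,0,0.5],[0,0,0],1],[[0,0,0.5],[0,0,0],1],[[0,0,0],[0,0,0],1]]'

```

```text
clock: 13.25
position: [0.5533, -0.2581, 0.0557]
ee_rot: [-0.0, 0.683, 0.731, 0.0]
contact_force: [1.2, 0.7, 5.3]
width: -0.0001
gripper_force: 1.7
```

```bash
python3 -m handwheel '[[[0,0,0.5],[0,0,0],1],[[0,0,0.5],[0,0,0],1],[[0,0,0.5],[0,0,0],1],[[0,0,0],[0,0,0],1]]'

```

```text
clock: 13.75
position: [0.5533, -0.258, 0.0542]
ee_rot: [-0.0, 0.683, 0.731, 0.0]
contact_force: [-0.2, 1.0, 4.6]
width: -0.0001
gripper_force: 1.6
```

```bash
python3 -m handwheel '[[[0,0,0.5],[0,0,0],1],[[0,0,0.5],[0,0,0],1],[[0,0,0.5],[0,0,0],1],[[0,0,0],[0,0,0],1]]'

```

```text
clock: 14.25
position: [0.5533, -0.2581, 0.0527]
ee_rot: [-0.0, 0.683, 0.73, 0.0]
contact_force: [0.1, 0.5, 4.4]
width: 0.0
gripper_force: 1.6
```

```bash
python3 -m handwheel '[[[0,0,0.5],[0,0,0],1],[[0,0,0.5],[0,0,0],1],[[0,0,0.5],[0,0,0],1],[[0,0,0],[0,0,0],1]]'

```

```text
clock: 14.75
position: [0.5533, -0.2581, 0.0514]
ee_rot: [0.0, 0.683, 0.73, 0.0]
contact_force: [0.2, 1.5, 5.1]
width: -0.0
gripper_force: 1.9
```

Slightly short this time (1.3 of 1.5 mm), so the stop is close; smaller steps.

```bash
python3 -m handwheel '[[[0,0,0.5],[0,0,0],1],[[0,0,0.4],[0,0,0],1],[[0,0,0],[0,0,0],1],[[0,0,0],[0,0,0],1]]'

```

```text
clock: 15.25
position: [0.5533, -0.2579, 0.0509]
ee_rot: [0.0, 0.683, 0.73, 0.0]
contact_force: [-0.6, 1.5, 8.4]
width: 0.0003
gripper_force: 3.0
```

```bash
python3 -m handwheel '[[[0,0,0.4],[0,0,0],1],[[0,0,0.3],[0,0,0],1],[[0,0,0],[0,0,0],1],[[0,0,0],[0,0,0],1],[[0,0,0],[0,0,0],1]]'

```

```text
clock: 15.88
position: [0.5533, -0.2579, 0.0507]
ee_rot: [0.0, 0.683, 0.73, 0.0]
contact_force: [-1.0, 2.3, 10.0]
width: -0.0
gripper_force: 4.0
```

```bash
python3 -m handwheel '[[[0,0,0.3],[0,0,0],1],[[0,0,0],[0,0,0],1],[[0,0,0],[0,0,0],1],[[0,0,0],[0,0,0],1],[[0,0,0],[0,0,0],1]]'

```

```text
clock: 16.5
position: [0.5534, -0.2578, 0.0506]
ee_rot: [0.0, 0.683, 0.73, 0.0]
contact_force: [-1.7, 2.1, 10.9]
width: -0.0003
gripper_force: 4.4
```

```bash
python3 -m handwheel '[[[0,0,-5],[0,0,0],1],[[0,0,-20],[0,0,0],1],[[0,0,-45],[0,0,0],1],[[0,0,-50],[0,0,0],1],[[0,0,-50],[0,0,0],1],[[0,0,-30],[0,0,0],-1],[[43,0,0],[0,0,0],-1],[[43,0,0],[0,0,0],-1],[[43,0,0],[0,0,0],-1],[[43,0,0],[0,0,0],-1],[[43,0,0],[0,0,0],-1],[[43,0,0],[0,0,0],-1],[[0,0,30],[0,0,0],-1],[[0,0,30],[0,0,0],-1],[[0,0,0],[0,0,0],-1],[[0,0,0],[0,0,0],-1]]'
python3 - <<'E'
from h import *
np.set_printoptions(precision=4,suppress=True)
s=readout.get_state();print(s['clock'],s['position'],s['ee_rot'],s['contact_force'])
save('wrist','w3.png',k=1.5)
E
```

```text
clock: 18.5
position: [0.5365, -0.001, 0.19]
ee_rot: [0.0, 0.683, 0.73, 0.0]
contact_force: [0.8, -0.3, -0.3]
width: 0.0855
gripper_force: 0.0
18.5 [ 0.5365 -0.001   0.19  ] [0.0004 0.683  0.7304 0.0002] [ 0.7776 -0.3197 -0.2916]
```

View pics/w3.png

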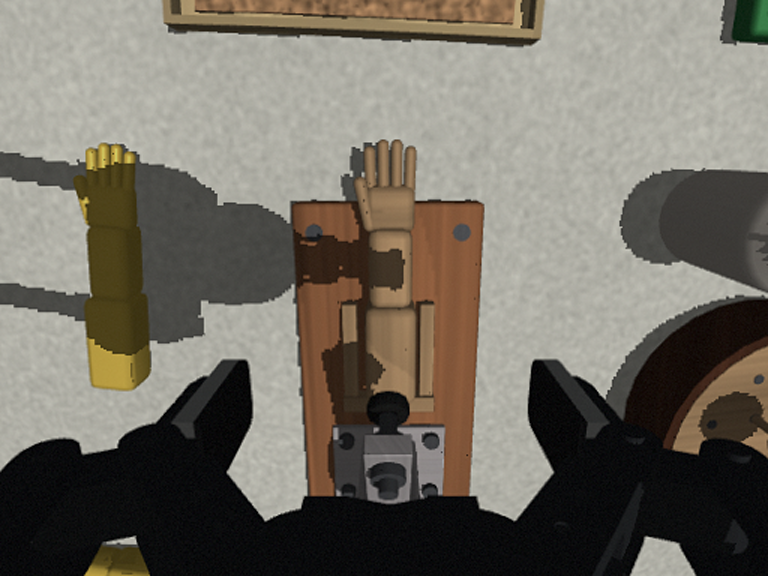

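The clamp is tipped up, with its nose at (390,450). The forearm runs from v≈230 to 306 with centreline u≈391, between the open fingers, and the hand tips are at v≈141.

```bash
python3 - <<'E'
from h import *
np.set_printoptions(precision=4,suppress=True)
s=readout.get_state(); W=lambda u,v:((u+.5)/1.5-.5,(v+.5)/1.5-.5)
q=s['ee_rot'];Rt=R.from_quat([q[1],q[2],q[3],q[0]]).as_matrix()
for n,p,z in(('handstart',(391,230),.046),('blockstart',(390,306),.046),('tip',(391,141),.035),('blockL',(366,345),.05),('blockR',(418,345),.05)):
    X=onz('wrist',W(*p),z,s); print(n,X,'tool mm',Rt.T@(X-s['position'])*1000)
for n,p in (('cork near L',(196,12)),('cork near R',(514,22))): print(n,onz('wrist',W(*p),.008,s))
A=lambda u,v:(150+(u+.5)/3.7-.5,160+(v+.5)/3.7-.5)
s1=dict(position=np.array([0.4813,-0.0973,0.2308]),ee_rot=[-0.001,0.6829,0.7306,0])
for a,b in(((484,82),(391,230)),((482,158),(390,306))): print('z',tri([ray('wrist',W(*a),s1),ray('wrist',W(*b),s)]))
E
```

```text
handstart [0.5364 0.0228 0.046 ] tool mm [ 23.8908   0.9293 144.4231]
blockstart [ 0.5391 -0.0264  0.046 ] tool mm [-25.4079   0.3081 144.4455]
tip [0.5329 0.0756 0.035 ] tool mm [ 76.8404   0.935  155.3977]
blockL [ 0.5252 -0.0529  0.05  ] tool mm [-50.8269 -15.3387 140.4273]
blockR [ 0.559  -0.0506  0.05  ] tool mm [-50.867   18.5579 140.4933]
cork near L [0.4055 0.1467 0.008 ]
cork near R [0.6054 0.1538 0.008 ]
z (array([0.5361, 0.0222, 0.0408]), [np.float64(0.00046076179166576426), np.float64(0.00046076179166573044)])
z (array([ 0.5391, -0.0264,  0.0461]), [np.float64(5.945186495852704e-05), np.float64(5.9451864958482006e-05)])
```

```bash
python3 -m handwheel '[[[3,0.6,30],[0,0,0],-1],[[0,0,38],[0,0,0],-1],[[0,0,38],[0,0,0],-1],[[0,0,30],[0,0,0],-1],[[0,0,18],[0,0,0],-1],[[0,0,10],[0,0,0],-0.2],[[0,0,0],[0,0,0],0],[[0,0,0],[0,0,0],0.2],[[0,0,0],[0,0,0],1],[[0,0,0],[0,0,0],1],[[0,0,0],[0,0,0],1],[[0,0,0],[0,0,0],1]]' 45

```

```text
clock: 20.05
position: [0.5374, 0.0023, 0.0266]
ee_rot: [0.001, 0.683, 0.731, 0.001]
contact_force: [0.0, -0.4, 7.2]
width: 0.0271
gripper_force: 45.4
```

```bash
python3 -m handwheel '[[[0,0,-2],[0,0,0],1],[[0,0,-4],[0,0,0],1],[[0,0,-4],[0,0,0],1],[[0,0,-4],[0,0,0],1],[[0,0,-4],[0,0,0],1],[[0,0,0],[0,0,0],1]]'
python3 - <<'E'
from h import *
save('wrist','w4.png',k=1); save('scene','s4.png',(165,150,335,290),4)
a=cv2.imread('pics/w4.png');b=cv2.imread('pics/s4.png');b=cv2.resize(b,(466,384));a=a[:,100:430]
cv2.imwrite('pics/c4.png',np.hstack([a,b]))
E
```

```text
clock: 20.8
position: [0.5366, 0.0023, 0.0438]
ee_rot: [0.0, 0.683, 0.731, 0.0]
contact_force: [0.3, 0.4, -1.3]
width: 0.0271
gripper_force: 44.5
```

View pics/c4.png

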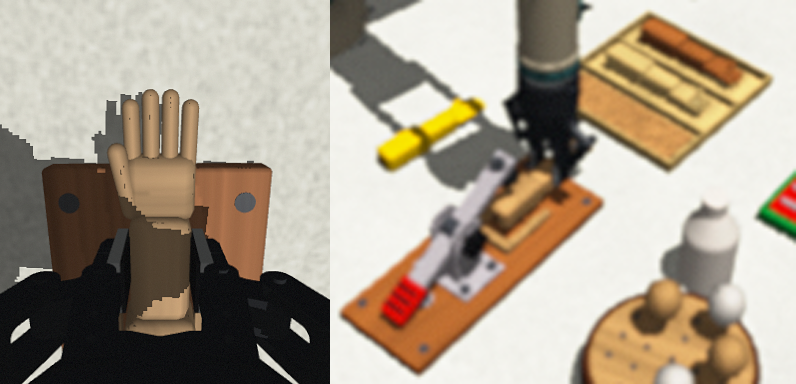

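The left half shows the doll's arm level between the fingers. The right half shows it lifted under the raised foot, with the clamp tipped open. Drawing it out.

```bash
python3 -m handwheel '[[[8,0,0],[0,0,0],1],[[14,0,0],[0,0,0],1],[[16,0,0],[0,0,0],1],[[16,0,0],[0,0,0],1],[[16,0,0],[0,0,0],1],[[16,0,0],[0,0,0],1],[[10,0,0],[0,0,0],1],[[0,0,-20],[0,0,0],1],[[0,0,-35],[0,0,0],1],[[0,0,-40],[0,0,0],1],[[0,0,-40],[0,0,0],1],[[0,0,-20],[0,0,0],1],[[0,0,0],[0,0,0],1]]'
python3 -m handwheel '[[[0,0,0],[0,0,-0.5],1],[[0,0,0],[0,0,-1],1],[[0,0,0],[0,0,-1],1],[[0,0,0],[0,0,-1],1],[[0,0,0],[0,0,-1],1],[[0,0,0],[0,0,-1],1],[[0,0,0],[0,0,-1],1],[[0,0,0],[0,0,-1],1],[[0,0,0],[0,0,-1],1],[[0,0,0],[0,0,-1],1],[[0,0,0],[0,0,-1],1],[[0,0,0],[0,0,-1],1],[[0,0,0],[0,0,-1],1],[[0,0,0],[0,0,-1],1],[[0,0,0],[0,0,-1],1],[[0,0,0],[0,0,-0.1],1],[[0,0,0],[0,0,0],1]]'
python3 - <<'E'
from h import *
np.set_printoptions(precision=4,suppress=True)
s=readout.get_state();print(s['clock'],s['position'],s['ee_rot'],s['width'])
q=s['ee_rot'];Rt=R.from_quat([q[1],q[2],q[3],q[0]]).as_matrix()
print(Rt[:,0], Rt.T@(np.array([.491,.182,.0166])-s['position'])*1000)
save('wrist','w5.png',k=1.5)
E
```

```text
clock: 22.52
position: [0.5309, 0.0984, 0.2001]
ee_rot: [0.001, 0.683, 0.73, 0.001]
contact_force: [0.1, 1.1, -0.9]
width: 0.0271
gripper_force: 44.6
clock: 24.65
position: [0.5293, 0.0981, 0.1975]
ee_rot: [-0.001, -0.012, 1.0, -0.0]
contact_force: [0.3, -0.2, -1.2]
width: 0.0269
gripper_force: 44.6
24.65 [0.5293 0.0981 0.1975] [-0.0008 -0.012   0.9999 -0.    ] 0.02688717533670059
[-0.9997 -0.024   0.0017] [ 36.0114  84.7788 180.9351]
```

View pics/w5.png

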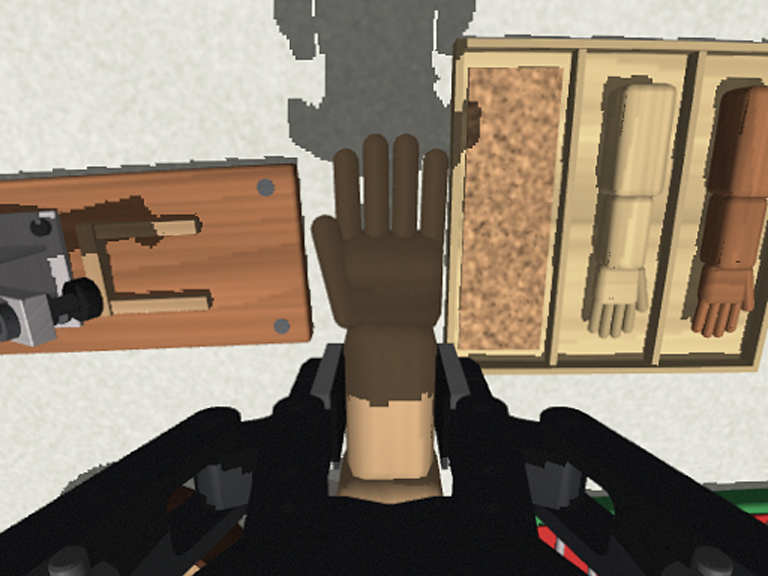

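The doll's arm is straight in the grip, with its fingertips at (390,135). The cork's corners are at (468,67), (561,68), (549,352) and (458,349).

```bash
python3 - <<'E'
from h import *
np.set_printoptions(precision=4,suppress=True)
s=readout.get_state(); W=lambda u,v:((u+.5)/1.5-.5,(v+.5)/1.5-.5)
P=np.array([onz('wrist',W(*p),.008,s) for p in((468,67),(561,68),(549,352),(458,349))]);print(P)
q=s['ee_rot'];Rt=R.from_quat([q[1],q[2],q[3],q[0]]).as_matrix()
print(P.mean(0), Rt.T@(P.mean(0)-s['position'])*1000)
E
```

```text
[[0.4042 0.1471 0.008 ]
 [0.4029 0.2086 0.008 ]
 [0.6049 0.2234 0.008 ]
 [0.6039 0.1529 0.008 ]]
[0.504 0.183 0.008] [ 23.2431  85.4449 189.7747]
```

```bash
python3 -m handwheel '[[[7,17,0],[0,0,0],1],[[7,17,0],[0,0,0],1],[[7,17,0],[0,0,0],1],[[7,17,0],[0,0,0],1],[[7,17,0],[0,0,0],1],[[0,0,35],[0,0,0],1],[[0,0,40],[0,0,0],1],[[0,0,35],[0,0,0],1],[[0,0,30],[0,0,0],1],[[0,0,20],[0,0,0],1],[[0,0,12],[0,0,0],1],[[0,0,4],[0,0,0],1],[[0,0,0],[0,0,0],1],[[0,0,0],[0,0,0],1]]'

```

```text
clock: 26.45
position: [0.4934, 0.1824, 0.0232]
ee_rot: [0.001, -0.013, 1.0, 0.0]
contact_force: [0.7, 0.4, -1.9]
width: 0.0271
gripper_force: 44.6
```

```bash
python3 -m handwheel '[[[0,0,1.5],[0,0,0],1],[[0,0,1.5],[0,0,0],1],[[0,0,1],[0,0,0],1],[[0,0,0.8],[0,0,0],1],[[0,0,0],[0,0,0],1],[[0,0,0],[0,0,0],1]]'

```

```text
clock: 27.2
position: [0.4927, 0.1822, 0.0176]
ee_rot: [0.0, -0.013, 1.0, 0.0]
contact_force: [0.2, 0.4, -1.6]
width: 0.0274
gripper_force: 44.6
```

```bash
python3 -m handwheel '[[[0,0,0.6],[0,0,0],1],[[0,0,0.6],[0,0,0],1],[[0,0,0],[0,0,0],1],[[0,0,0],[0,0,0],1]]'

```

```text
clock: 27.7
position: [0.4927, 0.1822, 0.0167]
ee_rot: [0.0, -0.013, 1.0, 0.0]
contact_force: [-1.0, -1.2, 1.6]
width: 0.027
gripper_force: 44.9
```

On the cork (force changed sign). Releasing with a narrow opening.

```bash
python3 -m handwheel '[[[0,0,0.4],[0,0,0],1],[[0,0,0],[0,0,0],0.2],[[0,0,0],[0,0,0],0.2],[[0,0,0],[0,0,0],0.2],[[0,0,0],[0,0,0],0.2]]'
python3 -m handwheel '[[[0,0,-3],[0,0,0],0.2],[[0,0,-6],[0,0,0],0.2],[[0,0,-15],[0,0,0],0.2],[[0,0,-30],[0,0,0],0.2],[[0,0,-40],[0,0,0],0.2],[[0,0,-40],[0,0,0],0.2],[[0,0,0],[0,0,0],0.2],[[0,0,0],[0,0,0],0.2]]'
python3 - <<'E'
from h import *
save('wrist','w6.png',k=1); save('scene','s6.png',(165,150,335,290),4)
a=cv2.imread('pics/w6.png');b=cv2.imread('pics/s6.png');b=cv2.resize(b,(466,384));a=a[:,90:420]
cv2.imwrite('pics/c6.png',np.hstack([a,b]))
E
```

```text
clock: 28.32
position: [0.4927, 0.1822, 0.0159]
ee_rot: [-0.0, -0.013, 1.0, 0.0]
contact_force: [0.4, 0.7, -0.2]
width: 0.0344
gripper_force: 0.0
clock: 29.32
position: [0.4923, 0.1822, 0.1504]
ee_rot: [0.0, -0.013, 1.0, 0.0]
contact_force: [0.2, -0.7, -0.3]
width: 0.0343
gripper_force: 0.0
```

View pics/c6.png

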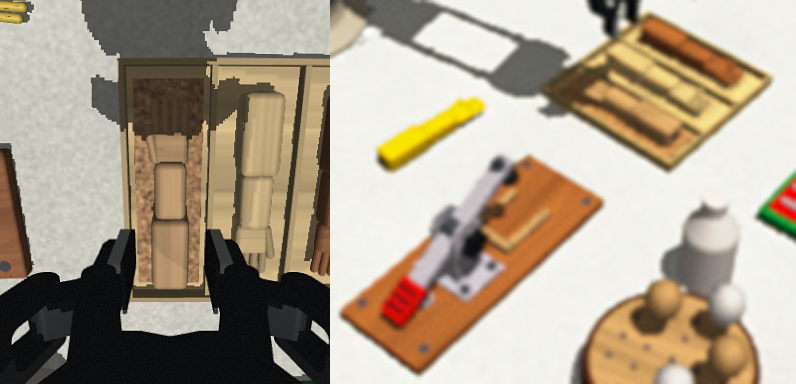

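The doll's arm lies flat and lengthwise along the middle of the cork, with its forearm at (170,190) in the left half. The other arms are in place and the clamp is still tipped open, so I'm handing in.

```bash
python3 - <<'E'
from h import *
s=readout.get_state()
for p in((260,162),(260,220)): print(onz('wrist',p,.036,s))
print(manip.sign_off())
E
```

```text
[0.47071343 0.18224028 0.036     ]
[0.52209238 0.18354984 0.036     ]
the job is handed in; nothing more can be done
None
```

The job is handed in: the clamp was pressed onto its stop (about 11 N at the paddle) and stayed tipped open, and the doll's arm lies flat and lengthwise on the cork, measured within a few millimetres of its middle; no verdict was returned.

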